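Seat and clamp a block in the drilling jig by touch

TASK

Set the pine block up for drilling in the jig, with light fingertip pushes only and without ever lifting it. First push about the middle of its long near side until its back lies flush along the fence; then push its free right-hand end, so that it slides along the fence until its other end meets the end stop; last, press the toggle clamp's handle all the way down so that it snaps over and the rubber foot holds the block, and draw the hand clear. Leave the drill, tape measure, spanner and tin where they are.

Things in the scene. Friction and masses are not known exactly. Their poses are not given: they have to be found in the camera images.
- jig: Drilling jig fixed to the bench: plywood baseboard 150 (x) x 300 (y) x 18 mm thick; origin at the centre of its underside, z up. A wooden fence along y stands at its far (+x) side, an end stop with a steel toggle clamp on top at its left (+y) side. Seated against both, the block's centre is at x = +5, y = -35 mm in this frame and its long side lies along y.
- fence_face (a point): Point on the fence's near face (jig frame x = +35, y = -35 mm, 38 mm above the bench), where the middle of the seated block's back lies; axes as the jig's. The fence is wood, faced with a slippery white plastic strip that ends 59 mm above the bench, 22 mm thick in all, its top 64 mm above the bench, and runs from y = -145 to +125 mm.
- stop_face (a point): Point on the end stop's right-hand (-y) face (jig frame x = +5, y = +45 mm, 38 mm above the bench), where the middle of the seated block's left end lies; axes as the jig's. The stop is 65 mm wide along x and its top is 46 mm above the bench.
- bush (a point): Top of the drill bush, 73 mm above the bench, at jig x = +20, y = -80 mm, in a 36 mm wide steel plate that is screwed on the fence and overhangs the block's place as far as x = +5 mm, its underside 64 mm above the bench (6 mm above the block).
- offcut: The loose pine block, 60 (x) x 160 (y) x 40 (z) mm, 0.2 to 0.4 kg, on the baseboard. Origin at the centre of its underside, 18 mm above the bench; its near long side faces -x, its free right-hand end -y, its back +x. It starts 17 to 31 mm short of the fence and of the end stop, up to 0.1 rad askew.
- offcut_center (a point): The centre of the pine block, half-way up (20 mm above its underside); axes as the block's.
- clamp_handle (a joint): Angle of the clamp's handle (rad): 0 at the start (open, rising to the left at about 48 degrees above level, clamp bar raised), 0.79 at dead centre, 0.87 fully down (about level) against its stop. It stays where it is left; a push straight down on the grip of under 10 N moves it. The clamp bar is linked to it.
- handle_pin (a point): Middle of the level pin (along the jig's x) on which the handle turns: jig x = 0, y = +80 mm, 56 mm above the bench; axes as the jig's. The handle runs from it to the +y side in the jig's yz plane.
- handle_grip (a point): Point on the upper face of the handle's black grip, 70 mm out from its pin; it moves with the handle. The grip is a round bar 17 mm thick, from 46 to 120 mm out. Fully down, this point is at jig x = 0, y = +150 mm, about 65 mm above the bench.
- clamp_foot: Spindle with a rubber tip 17 mm across at the end of the clamp bar; origin in the bar, 29 mm above the tip. It is sprung: with the handle fully down it presses on the block's top at jig x = 0, y = +12 mm with about 9 N.
- drill: Cordless drill standing on its battery, 73 x 197 x 221 mm, loose bystander at the back to the left of the jig; origin under its centre.
- tape_rule: Pocket tape measure, 38 x 84 x 64 mm, loose bystander in front of the jig's right half; origin under its centre.
- spanner: Flat combination spanner, 28 x 210 x 8 mm, loose bystander lying behind the fence; origin under its centre.
- tin: Round tin, 75 mm across, 58 mm high, loose bystander to the left of the jig; origin under its centre.

How it is judged:
By the outcome, as a careful person would: the job done as asked, in the order asked, and still so for the second after the job is handed in, with the robot touching nothing.
It also fails if it takes over 58 s, if anything falls off the work surface, if the arm or the gripper's body presses on something with over 40 N, if the wrist force passes 120 N, or if a joint passes its speed limit or range.

ROBOT

A 6-joint arm with a two-finger parallel gripper is mounted at the origin on a cart in front of the work surface, level with it; the furniture and walls round the work are solid. World frame = base frame: x ahead of the robot, y to its left, z up, the work surface at z = 0. Lengths are in m, angles in rad, forces in N, time in s.
With the tool pointing down it reaches from about 0.25 to 0.725 m from the base axis. Payload 4 kg.
Tool frame: the origin (TCP) lies between the finger pads; the fingertips stand 8 mm ahead of it and the grasp point (between the pads) lies 11 mm behind it (bot.tip_reach is the distance from the TCP to the fingertips, in m); z points along the fingers, y is the line along which they close (so a half turn about z gives the same grasp; the last joint's range is limited). The gripper opens to 85 mm and grips with 20 to 120 N. Pads are 22 mm wide; open, the fingers measure 114 mm over their backs; the gripper's body (76 mm by 85 mm) begins 54 mm behind the grasp point. The pads swing forward as they close: fully open they stand 13 mm farther back than shut.
Start: joints at [-1.131, 0.241, 0.005, 1.335, 0, 1.571], TCP at [0.213, -0.452, 0.239] pointing down, gripper open.
Joint ranges: [-2.72, 2.72], [-1.05, 1.87], [-1.09, 1.28], [-1.99, 2.15], [-1.42, 1.44], [-3.14, 3.14]. Speed limits (rad/s): [2.79, 2.79, 3.14, 3.14, 3.14, 3.14].

INTERFACE

Orientations are given as a unit quaternion [x, y, z, w].
In Python, from workcell import bot gives the robot as it stands.
- The arm moves only by the tool move_arm, never from a script. Its argument "deltas" is a list of rows, each a list of 7 numbers: the opening, from 0 (shut) to 1 (fully open), then the shift along the tool's x, y, z in mm, then the turn, a rotation vector about the tool's x, y, z in degrees. In form: [[gripper, tx, ty, tz, ax, ay, az], ...]. A call has 1 to 10 rows; each row shifts and turns the commanded pose from where the row before left it, along the tool's axes as they then stand; what a row does not reach is not made up. A row lasts 1/12 s, in which the tool goes at most 41.7 mm and 7.16 degrees, less where a joint would pass 70% of its speed; a pose out of reach is approached as far as the arm can. A call is refused whole if a number of a shift passes 41.7 or a number of a turn 7.16, either way. A call with a gripper value outside its range is refused whole. The fingers move at their own pace and stop on an object; the grip force is fixed at half the most. Time passes only in rows, so rows that do not move let the fingers close. It gives the time, the measured TCP pose, the force, the opening and the grip force at its end, in the units of the state.
- bot.get_obs(): the state, without advancing time (a new reading comes with each control period).
- bot.camera(name): name is "side" or "top"; returns the picture (400x640x3 uint8, blue, green, red); there is no depth.
- bot.calibration(name): a dict with "K" (3x3 intrinsics, pixels), "dist_coeffs" ([k1, k2, p1, p2, k3] as OpenCV has them; the pictures are not rectified), "position" and "orientation" of the camera in the world. Camera axes: x right, y down, z forward; pixel columns grow to the right and rows downward; lengths in m; the calibration is good to about 2 mm. A picture is of the moment at which its call begins. calibration takes no time and is no camera call.
- bot.job_done(): hands the job in; it is judged then, once.
Trained networks look in the newest picture that a camera, given by its name, has taken for a name from the list of things; names that differ only in an ending like _2 or _b are one class to them, and where a whole thing is asked for, a point or a joint stands for the part that bears it (a point fixed in the world has none). Each returns a list of dicts, best first, with "conf" (0 to 1); they miss things now and then, are a little off and sometimes report something else, mostly with a low value. They report only what shows in the picture. A call takes as long as a camera call.
- bot.outline_of(query, camera): "pixels" (400x640 bool, what is visible of it) and "rect" ([left, top, width, height] in pixels, round what is visible of it).
The state is a dict: "clock": time; "joint_pos": joint angles; "joint_vel": joint speeds; "tau": joint torques, N m; "eef_pos": TCP position; "tool_rot": TCP orientation; "ft_force": force on the tool from outside, world axes, zero at the start; "ft_torque": the same for the moment, N m; "grip_width": finger opening in m; "grasp_force": force on a finger pad.
Only numpy, scipy, OpenCV 4.12 (cv2) and the standard library are available. Lean on these libraries where they do the work, as an engineer would, in place of code of your own. Each camera call takes 0.05 s, during which the arm holds its last target. There are 200 camera calls.

## Working session

There is one attempt and no reset: what is moved stays moved. The work goes in short steps, Python scripts to look and compute and a tool call to move; the robot and the scene stay as the last step left them, time stands still between calls to the robot, and variables do not carry over. Pictures are saved under pics/ and viewed, at most 10 in all, crops included, and the job is handed in when it is done.

Besides the shell and the picture viewer there is one more tool, called after "Request:" as name([rows], argument=value, ...), one row to a line, values as JSON. move_arm: Moves the arm, as the interface text tells. Its arguments: {"type":"object","properties":{"deltas":{"type":"array","items":{"type":"array","items":{"type":"number"}}}},"required":["deltas"]}

```bash
ls; mkdir -p pics
python3 - <<'E'
from workcell import bot
import cv2
for n in("top","side"):
    im=bot.camera(n); cv2.imwrite(f"pics/{n}0.png",im)
    c=bot.calibration(n); print(n,c)
o=bot.get_obs();print(o["clock"],o["eef_pos"],o["tool_rot"],o["grip_width"],bot.tip_reach)
E
```

```text
pics
top {'K': array([[466.42177521,   0.        , 317.80438928],
       [  0.        , 466.42177521, 200.6239692 ],
       [  0.        ,   0.        ,   1.        ]]), 'dist_coeffs': array([-0.02635539,  0.        ,  0.        ,  0.        ,  0.        ]), 'position': array([0.31462884, 0.08678161, 1.28115029]), 'orientation': array([ 0.71016985, -0.69785829,  0.07611332, -0.05347288])}
side {'K': array([[472.30014992,   0.        , 333.4070434 ],
       [  0.        , 472.30014992, 201.24495273],
       [  0.        ,   0.        ,   1.        ]]), 'dist_coeffs': array([-0.05357534,  0.        ,  0.        ,  0.        ,  0.        ]), 'position': array([0.25103597, 0.85004369, 0.8226754 ]), 'orientation': array([-0.16187206,  0.8933376 , -0.41393912,  0.06633085])}
0.1 [ 0.21265366 -0.45191944  0.23850054] [ 9.75921669e-01  2.18119233e-01 -1.92958077e-04 -9.27215231e-04] 0.08507600108757356 0.008
```

View pics/top0.png

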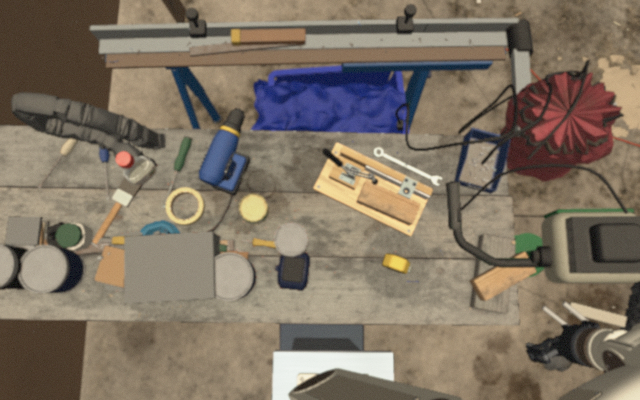

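View pics/side0.png

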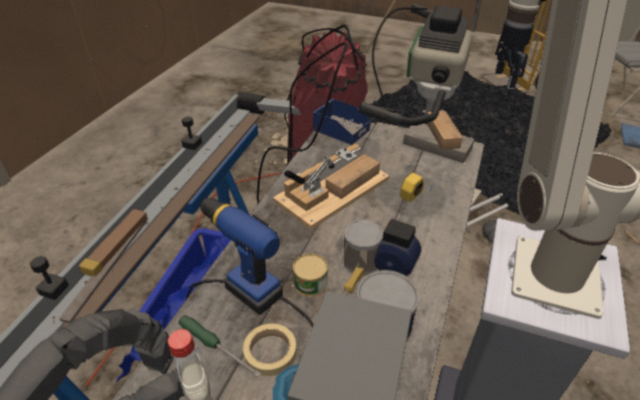

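The top view shows the jig around (375,190), with the block at about (390,205) in front of the fence. The tape is at (396,263), the tin at (253,208) and the drill at (225,155). In the side view the jig is at about (330,182). I'll take closer crops and outlines next.

```bash
cat > h.py <<'E'
import numpy as np, cv2
from scipy.spatial.transform import Rotation as R
from workcell import bot
def ray(n,uv,z):
    c=bot.calibration(n); p=cv2.undistortPoints(np.float64(uv).reshape(-1,1,2),c["K"],c["dist_coeffs"])[:,0]
    d=R.from_quat(c["orientation"]).apply(np.c_[p,np.ones(len(p))]); o=c["position"]
    return o+d*((z-o[2])/d[:,2])[:,None]
def proj(n,P):
    c=bot.calibration(n); Ri=R.from_quat(c["orientation"]).inv()
    q=Ri.apply(np.atleast_2d(P)-c["position"])
    return cv2.projectPoints(q,np.zeros(3),np.zeros(3),c["K"],c["dist_coeffs"])[0][:,0]
def crop(n,im,x,y,w,h,s):
    cv2.imwrite(n,cv2.resize(im[y:y+h,x:x+w],None,fx=s,fy=s,interpolation=cv2.INTER_CUBIC))
E
python3 - <<'E'
from h import *
for n in("top","side"):
    im=bot.camera(n)
    x,y=(305,130) if n=="top" else (260,130)
    for q in("jig","offcut"):
        for d in bot.outline_of(q,n)[:2]:
            m=d["pixels"].astype(np.uint8); r=cv2.minAreaRect(cv2.findNonZero(m)); b=cv2.boxPoints(r)
            print(n,q,d["conf"],d["rect"],m.sum(),b.round(1).tolist())
            print(ray(n,b,.018 if q=="jig" else .058).round(3).tolist())
            if q=="offcut" : np.save(f"m_{n}.npy",m)
    crop(f"pics/{n}1.png",im,x,y,145,110,5.4)
E
```

```text
top jig 0.67 [314.4, 140.6, 115.8, 93.9] 4453 [[304.20001220703125, 185.5], [327.79998779296875, 137.10000610351562], [433.6000061035156, 188.6999969482422], [410.0, 237.10000610351562]]
[[0.591, 0.086, 0.018], [0.733, 0.022, 0.018], [0.59, -0.276, 0.018], [0.453, -0.206, 0.018]]
top offcut 0.92 [357.7, 180.2, 62.2, 43.0] 1435 [[355.29998779296875, 201.39999389648438], [365.70001220703125, 178.8000030517578], [420.1000061035156, 203.8000030517578], [409.70001220703125, 226.3000030517578]]
[[0.542, -0.051, 0.058], [0.605, -0.079, 0.058], [0.539, -0.226, 0.058], [0.478, -0.197, 0.058]]
side jig 0.84 [275.9, 144.3, 115.1, 85.1] 3716 [[263.1000061035156, 185.39999389648438], [354.5, 125.19999694824219], [389.6000061035156, 178.39999389648438], [298.1000061035156, 238.60000610351562]]
[[0.766, -0.034, 0.018], [0.631, -0.424, 0.018], [0.452, -0.19, 0.018], [0.596, 0.12, 0.018]]
side offcut 0.81 [323.1, 154.1, 58.9, 46.4] 1349 [[321.0, 180.89999389648438], [369.8999938964844, 149.0], [384.20001220703125, 171.0], [335.3999938964844, 202.89999389648438]]
[[0.608, -0.062, 0.058], [0.531, -0.252, 0.058], [0.464, -0.165, 0.058], [0.542, 0.007, 0.058]]
```

View pics/top1.png

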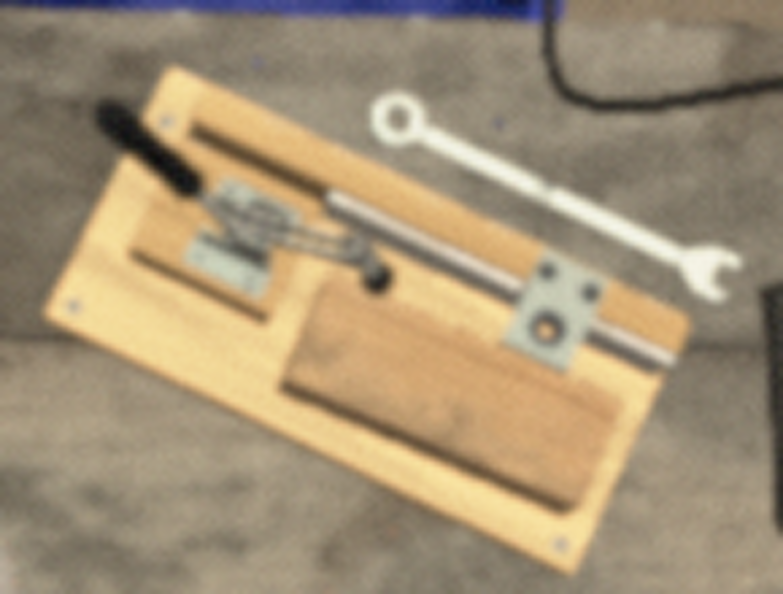

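View pics/side1.png

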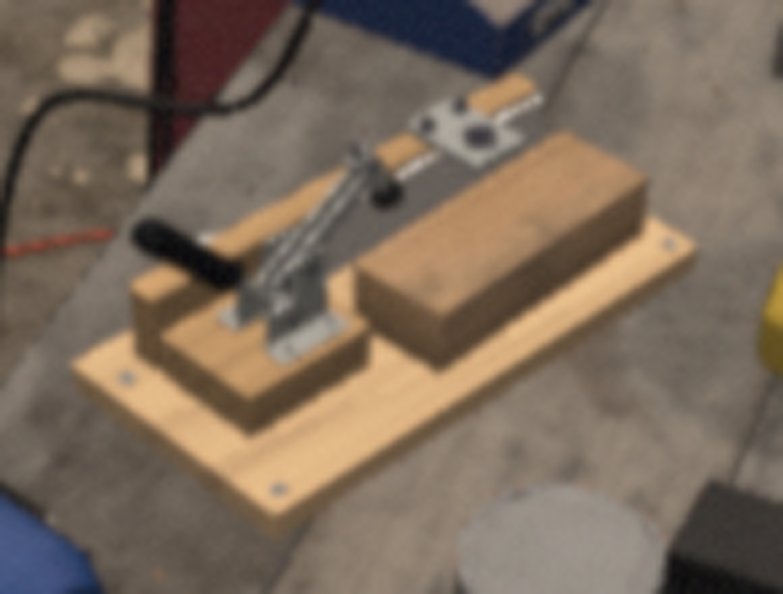

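The top crop shows the baseboard corners at crop (45,315), (170,67) and (575,573), with the bush at (547,328). The block's top corners are at about (283,382), (570,508), (622,400) and (325,283). The handle rises toward upper left, and its grip covers (100–200, 105–190). The side crop matches: baseboard (75,365), (275,515), (697,245) and bush (480,135). Next I'll fit the jig and block poses to both views.

```bash
cat > fit.py <<'E'
from h import *
from scipy.optimize import least_squares
off={"top":(305,130),"side":(260,130)}
def px(n,l): return (np.float64(l)+.5)/5.4-.5+np.array(off[n])
J={"top":([[-75,150,18],[75,150,18],[-75,-150,18],[20,-80,73],[35,-145,59],[57,-145,64]],[[45,315],[170,67],[575,573],[547,328],[672,362],[692,318]]),
"side":([[-75,150,18],[75,150,18],[-75,-150,18],[20,-80,73]],[[275,515],[75,365],[697,245],[480,135]])}
B={"top":([[-30,80,58],[-30,-80,58],[30,-80,58]],[[283,382],[570,508],[622,400]]),
"side":([[30,80,58],[-30,80,58],[-30,-80,58],[30,-80,58]],[[357,272],[438,310],[648,180],[568,132]])}
def W(p,P):
    P=np.float64(P)/1000; c,s=np.cos(p[2]),np.sin(p[2])
    return np.c_[P[:,:2]@np.array([[c,s],[-s,c]])+p[:2],P[:,2]]
def fit(D,x0):
    f=lambda p:np.concatenate([(proj(n,W(p,P))-px(n,l)).ravel() for n,(P,l) in D.items()])
    r=least_squares(f,x0,loss="soft_l1"); print(r.x.round(4),f(r.x).round(1)); return r.x
if __name__=="__main__":
    j=fit(J,[.59,-.09,-.4]); b=fit(B,[.54,-.14,-.4])
    np.save("jig.npy",j)
    c,s=np.cos(j[2]),np.sin(j[2]); d=(b-j)[:2]
    print("block in jig",d@np.array([[c,-s],[s,c]])*1000,b[2]-j[2])
    P=[[-60,-35,38],[5,-140,38],[0,127,110],[0,150,65],[5,-35,38]]
    print(W(j,P).round(3))
    for q,z in(("tape_rule",.03),("tin",.05)):
        for n in ["top"]:
            d=bot.outline_of(q,n)[:1]
            if d: r=d[0]["rect"];print(q,ray(n,[[r[0]+r[2]/2,r[1]+r[3]/2]],z))
E
python3 fit.py
```

```text
[ 0.589  -0.1044 -0.4382] [-0.5  0.1 -0.4 -0.5 -0.3 -0.1  0.1 -0.4 -0.1 -0.  -0.1  0.6  0.7 -0.2
 -0.6 -0.5  0.6 -0.7  0.2 -0.6]
[ 0.543  -0.1385 -0.4057] [-1.  -0.7  0.8  0.3 -0.5  0.2 -0.8 -1.8  0.9  1.2  1.  -0.6 -0.6 -0.4]
block in jig [-27.15925879 -50.44707345] 0.032417449159565126
[[ 0.52  -0.111  0.038]
 [ 0.534 -0.233  0.038]
 [ 0.643  0.011  0.11 ]
 [ 0.653  0.031  0.065]
 [ 0.579 -0.138  0.038]]
tape_rule [[ 0.37465181 -0.16862478  0.03      ]]
tin [[0.51017886 0.21960022 0.05      ]]
```

```bash
cat > go.py <<'E'
from fit import *
def st():
    o=bot.get_obs(); T=R.from_quat(o["tool_rot"]); j=np.load("jig.npy"); c,s=np.cos(j[2]),np.sin(j[2])
    p=o["eef_pos"]; q=(p[:2]-j[:2])@np.array([[c,-s],[s,c]])*1000
    rj=R.from_euler("z",-j[2])*T
    print("t",o["clock"],"TCP jig mm",q.round(1),(p[2]*1000).round(1),"tool x in jig",rj.as_matrix()[:,0].round(3),"z",T.as_matrix()[:,2].round(3),"ft",np.round(o["ft_force"],1))
    return p,T,j
def to(X,Y,Z):
    p,T,j=st(); w=np.append(W(j,[[X,Y,0]])[0,:2],Z/1000)
    print("world",w.round(3),"tool delta mm",(T.inv().apply(w-p)*1000).round(1))
E
python3 - <<'E'
from go import *
print(proj("top",bot.get_obs()["eef_pos"]),proj("side",bot.get_obs()["eef_pos"]))
def tri(a,b):
    A0,A1=ray("top",[a],0)[0],ray("top",[a],.5)[0];B0,B1=ray("side",[b],0)[0],ray("side",[b],.5)[0]
    u,v=A1-A0,B1-B0; k=np.linalg.lstsq(np.c_[u,-v],B0-A0,rcond=None)[0]
    P,Q=A0+k[0]*u,B0+k[1]*v; print(((P+Q)/2).round(3),np.linalg.norm(P-Q).round(3))
tri((455,185),(365,106)); tri((538,259),(437,90)); tri((495,255),(415,121)); tri((470,240),(395,115))
to(-90,-48,200)
E
```

```text
[[545.23182607 336.76344104]] [[503.62009002  81.23402088]]
[ 0.565 -0.285  0.174] 0.004
[ 0.392 -0.489  0.159] 0.006
[ 0.42  -0.41   0.085] 0.034
[ 0.458 -0.324  0.143] 0.048
t 0.5 TCP jig mm [-192.9 -474.7] 239.3 tool x in jig [ 0.639  0.769 -0.   ] z [-0.  0. -1.] ft [ 0.1 -0.6 -1.1]
world [ 0.487 -0.11   0.2  ] tool delta mm [ 394.1 -193.4   39.3]
```

Run:
```python
from h import *
a=cv2.resize(bot.camera("top")[150:290,400:560],None,fx=2.5*1.0,fy=2.5,interpolation=cv2.INTER_CUBIC)
b=cv2.resize(bot.camera("side")[60:200,320:480],None,fx=2.5,fy=2.5,interpolation=cv2.INTER_CUBIC)
cv2.imwrite("pics/hose.png",np.hstack([a,b]))
```

```text
(no output)
```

View pics/hose.png

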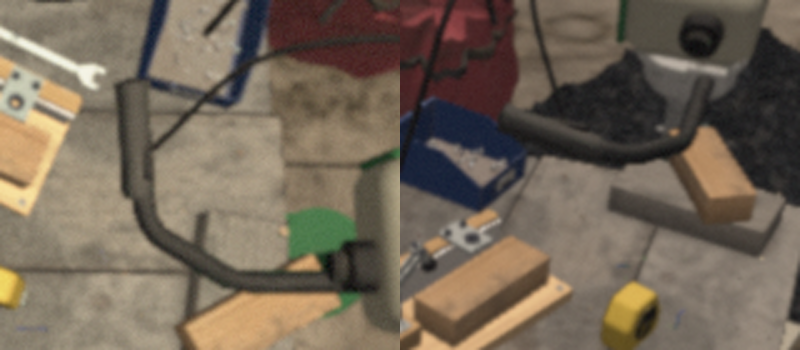

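Request:
move_arm([
  [0, 15, -25, 0, 0, 0, 6],
  [0, 20, -30, 0, 0, 0, 6],
  [0, 20, -30, 0, 0, 0, 6],
  [0, 20, -30, 0, 0, 0, 6],
  [0, 20, -30, 0, 0, 0, 6],
  [0, 20, -30, 0, 0, 0, 6],
  [0, 20, -20, 0, 0, 0, 6],
  [0, 20, -20, 0, 0, 0, 6],
  [0, 0, 0, 0, 0, 0, 2.2],
  [0, 0, 0, 0, 0, 0, 0],
])

```text
clock: 1.43
eef_pos: [0.3425, -0.2359, 0.2394]
tool_rot: [0.978, -0.21, 0.0, 0.0]
ft_force: [-0.4, 0.1, 0.1]
grip_width: -0.0
grasp_force: 0.0
```

The hose (black nozzle) ends at about top (453,184) and hangs at z≈0.17, y≈-0.29. That leaves little room to the right of the jig, so I'll tilt the hand for the end push.

Run:
```python
from go import *
to(-92,-48,44)
print("hose left edge",ray("top",[[447.5,187],[449,215],[453,235]],.165))
```

```text
t 1.4333 TCP jig mm [-167.4 -223.7] 239.4 tool x in jig [1.    0.015 0.   ] z [ 0. -0. -1.] ft [-0.4  0.1  0.1]
world [ 0.485 -0.109  0.044] tool delta mm [  77.9 -174.6  195.4]
hose left edge [[ 0.56313235 -0.26851277  0.165     ]
 [ 0.49299994 -0.26965283  0.165     ]
 [ 0.44395908 -0.27771364  0.165     ]]
```

Request:
move_arm([
  [0, 15, -30, 0, 0, 0, 0.9],
  [0, 15, -35, 20, 0, 0, 0],
  [0, 15, -35, 25, 0, 0, 0],
  [0, 15, -35, 30, 0, 0, 0],
  [0, 15, -35, 35, 0, 0, 0],
  [0, 3, -5, 30, 0, 0, 0],
  [0, 0, 0, 30, 0, 0, 0],
  [0, 0, 0, 25, 0, 0, 0],
  [0, 0, 0, 0, 0, 0, 0],
  [0, 0, 0, 0, 0, 0, 0],
])

```text
clock: 2.27
eef_pos: [0.4517, -0.1652, 0.0586]
tool_rot: [0.982, -0.186, 0.002, -0.021]
ft_force: [0.3, -0.3, 0.2]
grip_width: 0.0002
grasp_force: 0.0
```

Run:
```python
from go import *
to(-92,-48,44)
```

```text
t 2.2667 TCP jig mm [ -98.4 -113.3] 58.6 tool x in jig [ 0.998  0.064 -0.004] z [ 0.011  0.04  -0.999] ft [ 0.3 -0.3  0.2]
world [ 0.485 -0.109  0.044] tool delta mm [ 10.7 -64.1  17.2]
```

```bash
cat >> go.py <<'E'
def rot(yaw=0,tilt=0):
    # desired: tool x at jig yaw (deg), z down, then tilted about jig x by tilt
    p,T,j=st(); D=R.from_euler("z",j[2])*R.from_euler("x",tilt,degrees=True)*R.from_euler("z",yaw,degrees=True)*R.from_euler("x",180,degrees=True)
    print("tool rotvec deg",np.rad2deg((T.inv()*D).as_rotvec()).round(2))
E
python3 -c "
from go import *
rot()"
```

```text
t 2.2667 TCP jig mm [ -98.4 -113.3] 58.6 tool x in jig [ 0.998  0.064 -0.004] z [ 0.011  0.04  -0.999] ft [ 0.3 -0.3  0.2]
tool rotvec deg [-2.37  0.32  3.66]
```

Request:
move_arm([
  [0, 2, -8, 0, -1.2, 0.2, 1.8],
  [0, 2, -12, 3, -1.2, 0.1, 1.8],
  [0, 2, -15, 4, 0, 0, 0],
  [0, 2, -15, 4, 0, 0, 0],
  [0, 2, -10, 4, 0, 0, 0],
  [0, 0, -4, 2, 0, 0, 0],
  [0, 0, 0, 0, 0, 0, 0],
])

```text
clock: 2.85
eef_pos: [0.4655, -0.1607, 0.0442]
tool_rot: [0.984, -0.178, 0.005, -0.022]
ft_force: [-0.1, 1.0, -0.2]
grip_width: 0.0004
grasp_force: 0.0
```

```bash
python3 -c "
from go import *
to(-92,-48,44);rot()"
```

```text
t 2.85 TCP jig mm [ -87.9 -103.4] 44.2 tool x in jig [0.997 0.08  0.002] z [ 0.018  0.041 -0.999] ft [-0.1  1.  -0.2]
world [ 0.485 -0.109  0.044] tool delta mm [  0.4 -55.4   2.7]
t 2.85 TCP jig mm [ -87.9 -103.4] 44.2 tool x in jig [0.997 0.08  0.002] z [ 0.018  0.041 -0.999] ft [-0.1  1.  -0.2]
tool rotvec deg [-2.58 -0.    4.58]
```

```bash
python3 -c "
from go import *
o=bot.get_obs();print(o['joint_pos'],o['joint_vel'],o['tau'],o['ft_torque'])
cv2.imwrite('pics/s2.png',bot.camera('side'))"
```

```text
[-0.35930521  0.40286464 -0.32264828  0.84346343  0.04496046  3.14056009] [-0.00791275 -0.00571779  0.00090215  0.01015894 -0.00727329 -0.00172243] [ 8.18246836e-02 -3.94866371e+01  2.00128073e+01 -1.66692934e-01
  1.84480352e-01 -4.96939083e-04] [ 0.03282852  0.02904278 -0.01078162]
```

View pics/s2.png

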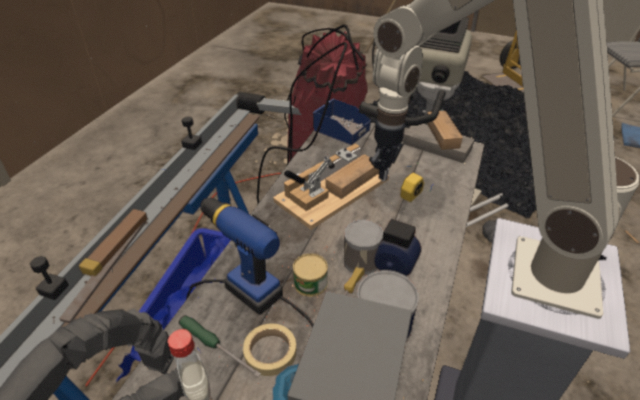

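The arm is stuck because joint 6 is at its limit of 3.14. The picture shows the hand by the block's near side at (388,160), with nothing touching. I'll turn back so that tool x points along jig +y.

Request:
move_arm([
  [0, 0, 0, 0, 0, 0, -7.1],
  [0, 0, 0, 0, 0, 0, -7.1],
  [0, 0, 0, 0, 0, 0, -7.1],
  [0, 0, 0, 0, 0, 0, -7.1],
  [0, 0, 0, 0, 0, 0, -7.1],
  [0, 0, 0, 0, 0, 0, -7.1],
  [0, 0, 0, 0, 0, 0, -7.1],
  [0, 0, 0, 0, 0, 0, -7.1],
  [0, 0, 0, 0, 0, 0, -7.1],
  [0, 0, 0, 0, 0, 0, -7.1],
])

```text
clock: 3.73
eef_pos: [0.4654, -0.1614, 0.0447]
tool_rot: [0.903, 0.428, 0.017, -0.015]
ft_force: [0.2, 0.5, 0.7]
grip_width: 0.0003
grasp_force: 0.0
```

```bash
python3 -c "
from go import *
to(-92,-48,42);rot(90)"
```

```text
t 3.7333 TCP jig mm [ -87.6 -104.1] 44.7 tool x in jig [0.244 0.969 0.043] z [ 0.018  0.041 -0.999] ft [0.2 0.5 0.7]
world [ 0.485 -0.109  0.042] tool delta mm [ 53.1 -17.9   5.3]
t 3.7333 TCP jig mm [ -87.6 -104.1] 44.7 tool x in jig [0.244 0.969 0.043] z [ 0.018  0.041 -0.999] ft [0.2 0.5 0.7]
tool rotvec deg [ -0.36  -2.54 -14.14]
```

Request:
move_arm([
  [0, 0, -2, 0, 0, -1.3, -7.1],
  [0, 5, -2, 0, 0, -1.3, -7],
  [0, 10, 0, 1, 0, 0, 0],
  [0, 15, 0, 1, 0, 0, 0],
  [0, 15, 0, 1, 0, 0, 0],
  [0, 10, 0, 0, 0, 0, 0],
  [0, 0, 0, 0, 0, 0, 0],
  [0, 0, 0, 0, 0, 0, 0],
])

```text
clock: 4.4
eef_pos: [0.4866, -0.1094, 0.0418]
tool_rot: [0.846, 0.533, -0.002, -0.003]
ft_force: [-0.6, -0.5, -0.0]
grip_width: -0.0003
grasp_force: 0.0
```

```bash
python3 -c "
from go import *
to(-45,-50,42);rot(90)"
```

```text
t 4.4 TCP jig mm [-90.5 -47.9] 41.8 tool x in jig [ 0.008  1.    -0.   ] z [-0.006  0.003 -1.   ] ft [-0.6 -0.5 -0. ]
world [ 0.527 -0.131  0.042] tool delta mm [-1.7 45.5 -0.5]
t 4.4 TCP jig mm [-90.5 -47.9] 41.8 tool x in jig [ 0.008  1.    -0.   ] z [-0.006  0.003 -1.   ] ft [-0.6 -0.5 -0. ]
tool rotvec deg [-0.38  0.01 -0.44]
```

Request:
move_arm([
  [0, -2, 5, 0, 0, 0, 0],
  [0, 0, 5, 0, 0, 0, 0],
  [0, 0, 4, 0, 0, 0, 0],
  [0, 0, 3, 0, 0, 0, 0],
  [0, 0, 3, 0, 0, 0, 0],
  [0, 0, 3, 0, 0, 0, 0],
  [0, 0, 3, 0, 0, 0, 0],
  [0, 0, 3, 0, 0, 0, 0],
  [0, 0, 3, 0, 0, 0, 0],
  [0, 0, 3, 0, 0, 0, 0],
])

```text
clock: 5.23
eef_pos: [0.5171, -0.1266, 0.0415]
tool_rot: [0.846, 0.533, -0.002, -0.003]
ft_force: [-2.9, 0.8, 1.1]
grip_width: 0.0
grasp_force: 1.3
```

Request:
move_arm([
  [0, 0, 2, 0, 0, 0, 0],
  [0, 0, 2, 0, 0, 0, 0],
  [0, 0, 2, 0, 0, 0, 0],
  [0, 0, 1, 0, 0, 0, 0],
])

```text
clock: 5.57
eef_pos: [0.5239, -0.1298, 0.0415]
tool_rot: [0.846, 0.533, -0.002, -0.003]
ft_force: [-0.6, 1.2, 0.2]
grip_width: -0.0
grasp_force: 1.0
```

```bash
python3 -c "
from go import *
st()
cv2.imwrite('x.png',bot.camera('top'));
for n in ('top','side'):
  bot.camera(n)
  for d in bot.outline_of('offcut',n)[:1]:
    r=cv2.minAreaRect(cv2.findNonZero(d['pixels'].astype(np.uint8)));b=ray(n,cv2.boxPoints(r),.058);print(n,d['conf'],r[2]);
    j=np.load('jig.npy');c,s=np.cos(j[2]),np.sin(j[2]);print(((b[:,:2]-j[:2])@np.array([[c,-s],[s,c]])*1000).round(1).tolist())
"
```

```text
t 5.5667 TCP jig mm [-48.1 -50.7] 41.5 tool x in jig [0.008 1.    0.   ] z [-0.006  0.003 -1.   ] ft [-0.6  1.2  0.2]
top 0.88 26.56505012512207
[[-43.5, 27.8], [23.6, 26.7], [22.6, -27.6], [-44.3, -26.0]]
side 0.58 57.38076400756836
[[20.0, 44.5], [29.5, -134.6], [-68.1, -85.1], [-70.1, 80.7]]
```

Request:
move_arm([
  [0, 0, 2, 0, 0, 0, 0],
  [0, 0, 2, 0, 0, 0, 0],
  [0, 0, 1, 0, 0, 0, 0],
])

```text
clock: 6.07
eef_pos: [0.5282, -0.1319, 0.0416]
tool_rot: [0.846, 0.533, -0.002, -0.003]
ft_force: [-2.5, 1.6, 1.4]
grip_width: 0.0002
grasp_force: 1.4
```

Request:
move_arm([
  [0, 0, 1, 0, 0, 0, 0],
  [0, 0, 1, 0, 0, 0, 0],
])

```text
clock: 6.23
eef_pos: [0.5297, -0.1326, 0.0416]
tool_rot: [0.846, 0.533, -0.002, -0.003]
ft_force: [-3.5, 2.1, 3.2]
grip_width: -0.0005
grasp_force: 1.8
```

Request:
move_arm([
  [0, 0, 1, 0, 0, 0, 0],
  [0, 0, 1, 0, 0, 0, 0],
])

```text
clock: 6.4
eef_pos: [0.5316, -0.1336, 0.0416]
tool_rot: [0.846, 0.533, -0.002, -0.003]
ft_force: [-3.9, 0.5, 2.9]
grip_width: 0.0
grasp_force: 1.9
```

Request:
move_arm([
  [0, 0, 1, 0, 0, 0, 0],
  [0, 0, 1, 0, 0, 0, 0],
])

```text
clock: 6.57
eef_pos: [0.5335, -0.1345, 0.0416]
tool_rot: [0.846, 0.533, -0.002, -0.003]
ft_force: [-3.9, 1.6, 2.8]
grip_width: -0.0001
grasp_force: 2.0
```

```bash
python3 -c "
from go import *
st()
crop('pics/t3.png',bot.camera('top'),305,130,145,110,5.4)"
```

```text
t 6.5667 TCP jig mm [-37.5 -50.8] 41.6 tool x in jig [0.008 1.    0.   ] z [-0.006  0.003 -1.   ] ft [-3.9  1.6  2.8]
```

View pics/t3.png

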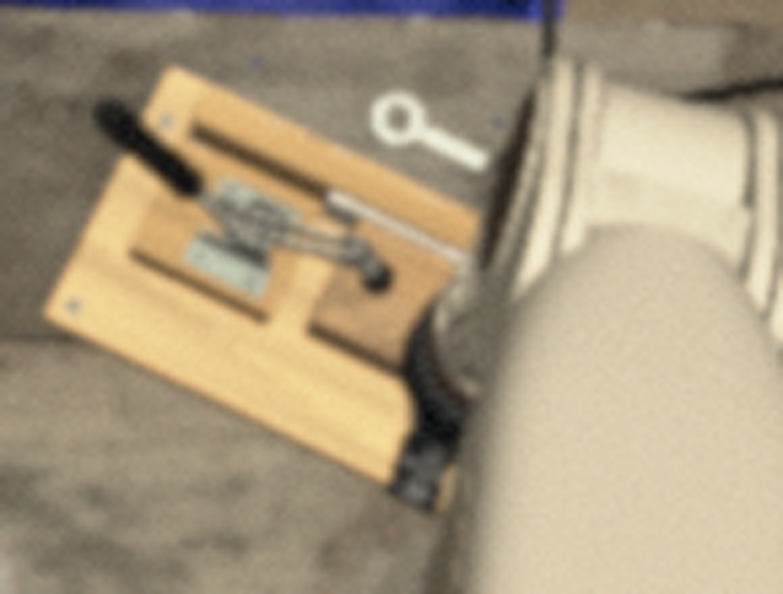

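The block is now close to the fence along its left half, with its near-left corner at (312,325). I'll keep pushing until the force steps up.

Request:
move_arm([
  [0, 0, 1, 0, 0, 0, 0],
  [0, 0, 0.5, 0, 0, 0, 0],
])

```text
clock: 6.78
eef_pos: [0.5338, -0.1347, 0.0415]
tool_rot: [0.846, 0.533, -0.002, -0.004]
ft_force: [-7.5, 2.7, 6.8]
grip_width: -0.0004
grasp_force: 3.8
```

Request:
move_arm([
  [0, 0, 1, 0, 0, 0, 0],
  [0, 0, 0.5, 0, 0, 0, 0],
])

```text
clock: 6.95
eef_pos: [0.5339, -0.1347, 0.0413]
tool_rot: [0.846, 0.533, -0.003, -0.005]
ft_force: [-10.4, 4.4, 9.2]
grip_width: -0.0002
grasp_force: 5.5
```

Request:
move_arm([
  [0, 0, 1, 0, 0, 0, 0],
  [0, 0, 0.5, 0, 0, 0, 0],
])

```text
clock: 7.12
eef_pos: [0.5339, -0.1347, 0.0413]
tool_rot: [0.846, 0.533, -0.004, -0.006]
ft_force: [-13.1, 6.5, 11.7]
grip_width: 0.0
grasp_force: 7.4
```

The arm has stalled and the force has risen to about 13 N, so the back is flush against the fence. Now I'll back off, go round to the free end and tilt the hand clear of the hose.

Request:
move_arm([
  [0, 0, -5, 0, 0, 0, 0],
  [0, 0, -15, 0, 0, 0, 0],
  [0, 0, -15, 0, 0, 0, 0],
  [0, 0, 0, 0, 0, -6, 0],
  [0, 0, 0, 0, 0, -6, 0],
  [0, 0, 0, 0, 0, -6, 0],
  [0, 0, 0, 0, 0, 0, 0],
  [0, 0, 0, 0, 0, 0, 0],
])

```text
clock: 7.78
eef_pos: [0.5075, -0.1203, 0.0411]
tool_rot: [0.835, 0.528, -0.133, 0.081]
ft_force: [-0.0, -0.7, -0.3]
grip_width: 0.0001
grasp_force: 0.0
```

```bash
python3 -c "
from go import *
to(-70,-163,44);rot(90,-18)
crop('x.png',bot.camera('top'),305,130,145,110,5.4)"
```

```text
t 7.7833 TCP jig mm [-67. -49.] 41.1 tool x in jig [ 0.003  0.952 -0.307] z [-0.136 -0.275 -0.952] ft [-0.  -0.7 -0.3]
world [ 0.456 -0.222  0.044] tool delta mm [-109.4   -2.4   32.3]
t 7.7833 TCP jig mm [-67. -49.] 41.1 tool x in jig [ 0.003  0.952 -0.307] z [-0.136 -0.275 -0.952] ft [-0.  -0.7 -0.3]
tool rotvec deg [-0.38 -0.1  -0.19]
```

Request:
move_arm([
  [0, -10, 0, 2.5, 0, 0, 0],
  [0, -20, 0, 6, 0, 0, 0],
  [0, -20, 0, 6, 0, 0, 0],
  [0, -20, 0, 6, 0, 0, 0],
  [0, -20, -1, 6, 0, 0, 0],
  [0, -15, -1, 4.5, 0, 0, 0],
  [0, -4, 0, 1.3, 0, 0, 0],
  [0, 0, 0, 0, 0, 0, 0],
])

```text
clock: 8.5
eef_pos: [0.4538, -0.2251, 0.0451]
tool_rot: [0.837, 0.525, -0.134, 0.081]
ft_force: [-0.4, -0.6, -0.1]
grip_width: 0.0002
grasp_force: 0.0
```

```bash
python3 -c "
from go import *
to(4,-163,44)
im=bot.camera('top');a=cv2.resize(im[130:270,310:480],None,fx=4,fy=4,interpolation=2)
cv2.imwrite('pics/t4.png',a)"
```

```text
t 8.5 TCP jig mm [ -71.2 -166.7] 45.1 tool x in jig [ 0.01   0.951 -0.308] z [-0.139 -0.275 -0.951] ft [-0.4 -0.6 -0.1]
world [ 0.523 -0.254  0.044] tool delta mm [ 4.6 75.1 -0.7]
```

View pics/t4.png

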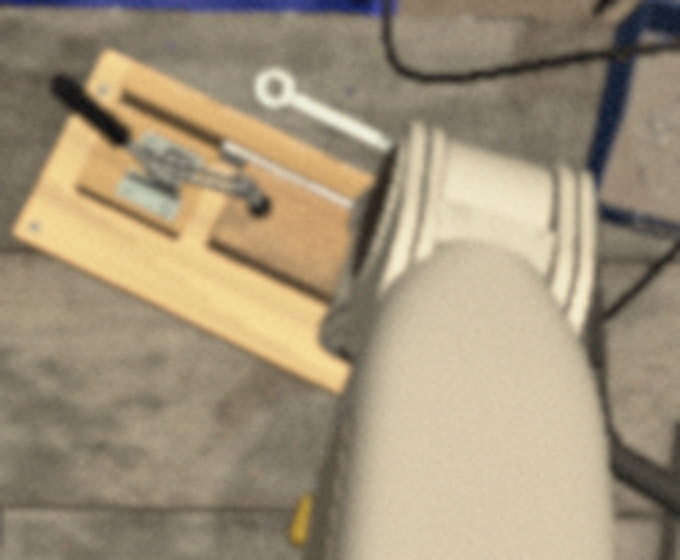

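The block's near-left corner is now at (213,242) in this crop and its back lies against the white strip. The hand is right of the block.

```bash
python3 -c "
from go import *
j=np.load('jig.npy');c,s=np.cos(j[2]),np.sin(j[2])
b=ray('top',[[363.2,190.4]],.058);print(((b[:,:2]-j[:2])@np.array([[c,-s],[s,c]])*1000).round(1))"
```

```text
[[-28.3  21.8]]
```

Request:
move_arm([
  [0, 3, 0, 0, 0, -3.5, 0],
  [0, 3, 0, 0, 0, -3.5, 0],
  [0, 0, 0, 0, 0, 0, 0],
  [0, 0, 0, 0, 0, 0, 0],
])

```text
clock: 8.88
eef_pos: [0.4582, -0.2167, 0.0422]
tool_rot: [0.825, 0.522, -0.184, 0.112]
ft_force: [-0.0, -0.0, 0.4]
grip_width: -0.0002
grasp_force: 0.0
```

```bash
python3 -c "
from go import *
to(4,-157,44);rot(90,-25)"
```

```text
t 8.8833 TCP jig mm [ -70.8 -157.2] 42.2 tool x in jig [ 0.002  0.907 -0.421] z [-0.187 -0.378 -0.907] ft [-0.  -0.   0.4]
world [ 0.526 -0.248  0.044] tool delta mm [-0.5 74.8 -2.4]
t 8.8833 TCP jig mm [ -70.8 -157.2] 42.2 tool x in jig [ 0.002  0.907 -0.421] z [-0.187 -0.378 -0.907] ft [-0.  -0.   0.4]
tool rotvec deg [-0.51 -0.08 -0.09]
```

Request:
move_arm([
  [0, -3, 0, 0.5, 0, 0, 0],
  [0, -3, 5, 0.5, 0, 0, 0],
  [0, 0, 10, 0, 0, 0, 0],
  [0, 0, 10, 0, 0, 0, 0],
  [0, 0, 10, 0, 0, 0, 0],
  [0, 0, 5, 0, 0, 0, 0],
  [0, 0, 0, 0, 0, 0, 0],
])

```text
clock: 9.47
eef_pos: [0.4922, -0.2416, 0.0444]
tool_rot: [0.826, 0.52, -0.184, 0.113]
ft_force: [0.2, 0.3, -0.6]
grip_width: 0.0004
grasp_force: 0.0
```

```bash
python3 -c "
from go import *
to(3,-164,44)
a=bot.camera('top')[130:290,380:540];b=bot.camera('side')[50:210,320:480]
cv2.imwrite('pics/c5.png',cv2.resize(np.hstack([a,b]),None,fx=2.5,fy=2.5,interpolation=2))"
```

```text
t 9.4667 TCP jig mm [ -29.3 -165.3] 44.4 tool x in jig [ 0.006  0.907 -0.422] z [-0.186 -0.379 -0.907] ft [ 0.2  0.3 -0.6]
world [ 0.522 -0.254  0.044] tool delta mm [ 1.6 32.3 -0.4]
```

View pics/c5.png

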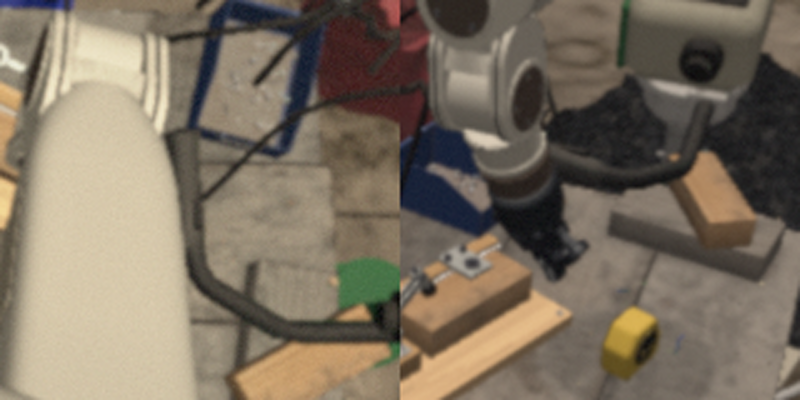

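The hand leans over the jig. The hose at (185,150) in the left crop is just beyond it but clear.

Request:
move_arm([
  [0, 0, 6, 0, 0, 0, 0],
  [0, 0, 6, 0, 0, 0, 0],
  [0, 0, 5, 0, 0, 0, 0],
  [0, 0, 0, 0, 0, 0, 0],
])

```text
clock: 9.9
eef_pos: [0.5079, -0.2482, 0.0441]
tool_rot: [0.826, 0.521, -0.184, 0.113]
ft_force: [0.7, -0.9, -0.2]
grip_width: -0.0001
grasp_force: 0.0
```

Request:
move_arm([
  [0, 0, 6, 0, 0, 0, 0],
  [0, 0, 6, 0, 0, 0, 0],
  [0, 0, 3, 0, 0, 0, 0],
  [0, 0, 0, 0, 0, 0, 0],
])

```text
clock: 10.23
eef_pos: [0.521, -0.2546, 0.0438]
tool_rot: [0.826, 0.521, -0.184, 0.113]
ft_force: [0.3, -0.3, 0.0]
grip_width: 0.0002
grasp_force: 0.0
```

```bash
python3 -c "
from go import *
to(3,-134,44)"
```

```text
t 10.2333 TCP jig mm [   2.2 -164.9] 43.8 tool x in jig [ 0.005  0.906 -0.422] z [-0.187 -0.379 -0.906] ft [ 0.3 -0.3  0. ]
world [ 0.535 -0.227  0.044] tool delta mm [ 27.9   0.6 -13.2]
```

Request:
move_arm([
  [0, 2.7, 0, -1.25, 0, 0, 0],
  [0, 2.3, 0.1, -1.05, 0, 0, 0],
  [0, 2.3, 0.1, -1.05, 0, 0, 0],
  [0, 2.3, 0.1, -1.05, 0, 0, 0],
  [0, 2.3, 0.1, -1.05, 0, 0, 0],
  [0, 2.3, 0.1, -1.05, 0, 0, 0],
])

```text
clock: 10.73
eef_pos: [0.5268, -0.2404, 0.0437]
tool_rot: [0.825, 0.521, -0.185, 0.113]
ft_force: [-0.1, -1.0, -0.3]
grip_width: -0.0002
grasp_force: 1.0
```

Request:
move_arm([
  [0, 2.3, 0.1, -1.05, 0, 0, 0],
  [0, 2.3, 0.1, -1.05, 0, 0, 0],
  [0, 2.3, 0.1, -1.05, 0, 0, 0],
])

```text
clock: 10.98
eef_pos: [0.5301, -0.2337, 0.0436]
tool_rot: [0.825, 0.521, -0.186, 0.113]
ft_force: [-1.9, -1.4, 0.8]
grip_width: -0.0002
grasp_force: 1.7
```

```bash
python3 -c "
from go import *
to(3,-134,44)"
```

```text
t 10.9833 TCP jig mm [   1.6 -142.1] 43.6 tool x in jig [ 0.004  0.906 -0.424] z [-0.189 -0.379 -0.906] ft [-1.9 -1.4  0.8]
world [ 0.535 -0.227  0.044] tool delta mm [ 7.2  1.3 -3.8]
```

Request:
move_arm([
  [0, 1.8, 0.1, -0.85, 0, 0, 0],
  [0, 1.8, 0.1, -0.85, 0, 0, 0],
])

```text
clock: 11.15
eef_pos: [0.5319, -0.2301, 0.0436]
tool_rot: [0.825, 0.521, -0.186, 0.112]
ft_force: [-5.2, -2.0, 1.4]
grip_width: 0.0001
grasp_force: 2.1
```

Request:
move_arm([
  [0, 1.4, 0.1, -0.65, 0, 0, 0],
  [0, 0.9, 0.1, -0.4, 0, 0, 0],
])

```text
clock: 11.32
eef_pos: [0.533, -0.2279, 0.0436]
tool_rot: [0.825, 0.521, -0.186, 0.112]
ft_force: [-5.9, -2.8, 1.4]
grip_width: -0.0
grasp_force: 2.5
```

Request:
move_arm([
  [0, 0.9, 0.1, -0.4, 0, 0, 0],
  [0, 0.9, 0.1, -0.4, 0, 0, 0],
])

```text
clock: 11.48
eef_pos: [0.5335, -0.2268, 0.0436]
tool_rot: [0.825, 0.521, -0.186, 0.112]
ft_force: [-6.4, -5.7, 1.8]
grip_width: -0.0002
grasp_force: 4.1
```

Request:
move_arm([
  [0, 0.9, 0.1, -0.4, 0, 0, 0],
  [0, 0.9, 0.1, -0.4, 0, 0, 0],
])

```text
clock: 11.65
eef_pos: [0.5335, -0.2266, 0.0437]
tool_rot: [0.825, 0.521, -0.188, 0.113]
ft_force: [-9.1, -11.3, 1.4]
grip_width: 0.0
grasp_force: 6.3
```

Stopped with the force climbing to about 14 N, so the end is against the stop. Next I'll back off, lift and check.

Request:
move_arm([
  [0, -4.5, -1, 2, 0, 0, 0],
  [0, -6, 0, 3, 0, 0, 0],
  [0, -8, 0, -18, 0, 0, 0],
  [0, -8, 0, -18, 0, 0, 0],
  [0, -10, 0, -25, 0, 0, 0],
  [0, -10, 0, -25, 0, 0, 0],
  [0, 0, 0, -35, 0, 0, 0],
  [0, 0, 0, -35, 0, 0, 0],
  [0, 0, 0, 0, 0, 0, 0],
])

```text
clock: 12.4
eef_pos: [0.5506, -0.2036, 0.2073]
tool_rot: [0.826, 0.521, -0.179, 0.117]
ft_force: [0.7, -0.4, 0.8]
grip_width: 0.0002
grasp_force: 0.0
```

```bash
python3 -c "
from go import *
to(0,60,200);rot(90,0)"
```

```text
t 12.4 TCP jig mm [   7.4 -106.1] 207.3 tool x in jig [ 0.008  0.909 -0.418] z [-0.173 -0.38  -0.909] ft [ 0.7 -0.4  0.8]
world [ 0.614 -0.05   0.2  ] tool delta mm [154.   -8.3 -62.7]
t 12.4 TCP jig mm [   7.4 -106.1] 207.3 tool x in jig [ 0.008  0.909 -0.418] z [-0.173 -0.38  -0.909] ft [ 0.7 -0.4  0.8]
tool rotvec deg [ 0.35 24.68 -0.38]
```

Request:
move_arm([
  [0, 18, -1, -8, 0, 6, 0],
  [0, 20, -1, -6, 0, 6, 0],
  [0, 22, -1, -4, 0, 6, 0],
  [0, 24, -1, -2, 0, 6, 0],
  [0, 25, -1, 0, 0, 0.7, 0],
  [0, 25, -1, 0, 0, 0, 0],
  [0, 25, 0, 0, 0, 0, 0],
  [0, 25, 0, 0, 0, 0, 0],
  [0, 25, 0, 0, 0, 0, 0],
  [0, 0, 0, 0, 0, 0, 0],
])

```text
clock: 13.23
eef_pos: [0.6337, -0.0064, 0.1958]
tool_rot: [0.844, 0.536, -0.002, -0.002]
ft_force: [0.1, 0.4, -0.2]
grip_width: 0.0001
grasp_force: 0.0
```

```bash
python3 -c "
from go import *
to(0,130,130);rot(90,0)
crop('pics/t6.png',bot.camera('top'),305,130,145,110,5.4)"
```

```text
t 13.2333 TCP jig mm [ -1.  107.7] 195.8 tool x in jig [ 0.002  1.    -0.001] z [-0.005  0.001 -1.   ] ft [ 0.1  0.4 -0.2]
world [0.644 0.013 0.13 ] tool delta mm [22.4  1.3 65.7]
t 13.2333 TCP jig mm [ -1.  107.7] 195.8 tool x in jig [ 0.002  1.    -0.001] z [-0.005  0.001 -1.   ] ft [ 0.1  0.4 -0.2]
tool rotvec deg [-0.27  0.05 -0.13]
```

View pics/t6.png

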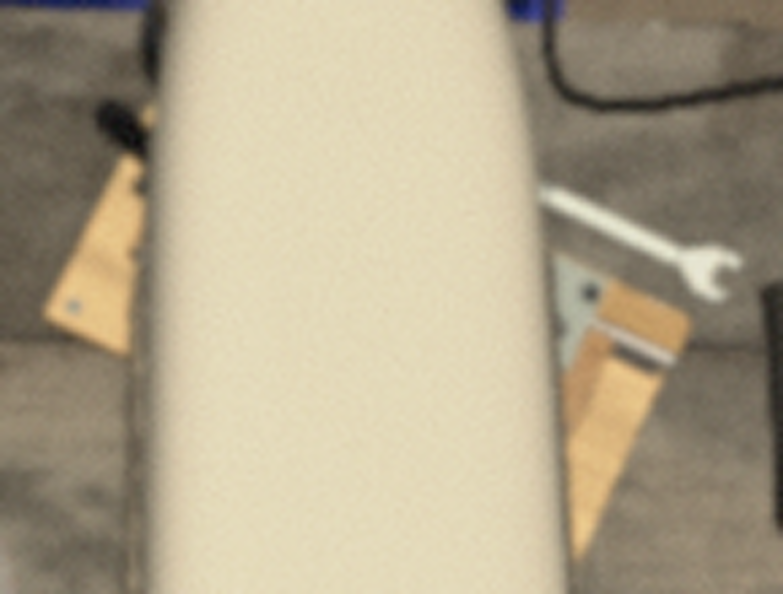

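The block's right end lies against the fence at (612,335) and everything else is undisturbed. Now the handle. I'll come down on the grip from above and follow its arc.

Request:
move_arm([
  [0, 7, 1, 15, 0, 0, 0],
  [0, 7, 0, 18, 0, 0, 0],
  [0, 1, 0, 15, 0, 0, 0],
  [0, 2, 0, 5, 0, 0, 0],
  [0, 2, 0, 5, 0, 0, 0],
  [0, 2, 0, 5, 0, 0, 0],
])

```text
clock: 13.78
eef_pos: [0.6413, 0.0068, 0.1333]
tool_rot: [0.846, 0.533, -0.003, -0.001]
ft_force: [-0.6, -0.4, 2.3]
grip_width: -0.0001
grasp_force: 0.9
```

Request:
move_arm([
  [0, 2, 0, 5, 0, 0, 0],
  [0, 2, 0, 5, 0, 0, 0],
  [0, 2, 0, 5, 0, 0, 0],
])

```text
clock: 14.03
eef_pos: [0.644, 0.0126, 0.1183]
tool_rot: [0.846, 0.533, -0.003, -0.001]
ft_force: [0.8, -0.4, 0.9]
grip_width: -0.0001
grasp_force: 0.2
```

```bash
python3 -c "
from go import *
to(0,150,73)"
```

```text
t 14.0333 TCP jig mm [  0.2 129.3] 118.3 tool x in jig [ 0.008  1.    -0.004] z [-0.006 -0.002 -1.   ] ft [ 0.8 -0.4  0.9]
world [0.653 0.031 0.073] tool delta mm [20.9 -0.1 45.2]
```

Request:
move_arm([
  [0, 2.5, 0, 5, 0, 0, 0],
  [0, 2.5, 0, 5, 0, 0, 0],
  [0, 2.5, 0, 5, 0, 0, 0],
  [0, 2.5, 0, 5, 0, 0, 0],
  [0, 2.5, 0, 5, 0, 0, 0],
])

```text
clock: 14.45
eef_pos: [0.6486, 0.0239, 0.0924]
tool_rot: [0.846, 0.533, -0.004, -0.001]
ft_force: [-0.9, -0.4, 1.9]
grip_width: 0.0004
grasp_force: 1.3
```

Request:
move_arm([
  [0, 2, 0, 4, 0, 0, 0],
  [0, 2, 0, 4, 0, 0, 0],
  [0, 2, 0, 4, 0, 0, 0],
])

```text
clock: 14.7
eef_pos: [0.6508, 0.0291, 0.0803]
tool_rot: [0.846, 0.533, -0.004, -0.001]
ft_force: [0.4, -0.9, 1.7]
grip_width: 0.0001
grasp_force: 0.6
```

Request:
move_arm([
  [0, 0, 0, 3, 0, 0, 0],
  [0, 0, 0, 3, 0, 0, 0],
])

```text
clock: 14.87
eef_pos: [0.6508, 0.0297, 0.0741]
tool_rot: [0.846, 0.533, -0.004, -0.002]
ft_force: [-0.4, -0.6, 1.2]
grip_width: -0.0001
grasp_force: 0.0
```

```bash
python3 -c "
from go import *
to(0,150,73)"
```

```text
t 14.8667 TCP jig mm [ -0.8 147.6] 74.1 tool x in jig [ 0.007  1.    -0.005] z [-0.008 -0.001 -1.   ] ft [-0.4 -0.6  1.2]
world [0.653 0.031 0.073] tool delta mm [2.4 0.8 1.1]
```

Request:
move_arm([
  [0, 0, 0, 2, 0, 0, 0],
  [0, 0, 0, 1, 0, 0, 0],
])

```text
clock: 15.03
eef_pos: [0.6507, 0.0295, 0.0723]
tool_rot: [0.846, 0.533, -0.004, -0.002]
ft_force: [-3.6, 0.4, 8.3]
grip_width: 0.0002
grasp_force: 4.1
```

Request:
move_arm([
  [0, 0, 0, 1, 0, 0, 0],
  [0, 0, 0, 1, 0, 0, 0],
])

```text
clock: 15.2
eef_pos: [0.6508, 0.0295, 0.0721]
tool_rot: [0.846, 0.533, -0.003, -0.001]
ft_force: [-5.6, 0.6, 16.0]
grip_width: -0.0002
grasp_force: 8.1
```

Request:
move_arm([
  [0, 0, 0, 1, 0, 0, 0],
  [0, 0, 0, 1, 0, 0, 0],
])

```text
clock: 15.37
eef_pos: [0.6508, 0.0295, 0.072]
tool_rot: [0.846, 0.533, -0.003, -0.001]
ft_force: [-9.6, 0.7, 25.1]
grip_width: -0.0001
grasp_force: 11.9
```

The handle is hard against its stop, with the tip at 64 mm and the force at 25 N. Drawing clear.

Request:
move_arm([
  [0, 0, 0, -5, 0, 0, 0],
  [0, 0, 0, -15, 0, 0, 0],
  [0, 0, 0, -30, 0, 0, 0],
  [0, 0, 0, -30, 0, 0, 0],
  [0, 0, 0, -30, 0, 0, 0],
  [0, 0, 0, -30, 0, 0, 0],
  [0, 0, -30, -5, 0, 0, 0],
  [0, 0, -35, 0, 0, 0, 0],
  [0, 0, -35, 0, 0, 0, 0],
  [0, 0, -35, 0, 0, 0, 0],
])

```text
clock: 16.2
eef_pos: [0.5289, 0.088, 0.2135]
tool_rot: [0.846, 0.533, -0.004, -0.002]
ft_force: [0.5, 0.2, -0.5]
grip_width: 0.0002
grasp_force: 0.0
```

Request:
move_arm([
  [0, 0, -35, 0, 0, 0, 0],
  [0, 0, -35, 0, 0, 0, 0],
  [0, 0, -35, 0, 0, 0, 0],
  [0, 20, -30, 0, 0, 0, 0],
  [0, 20, -20, 0, 0, 0, 0],
  [0, 0, 0, 0, 0, 0, 0],
  [0, 0, 0, 0, 0, 0, 0],
])

```text
clock: 16.78
eef_pos: [0.407, 0.1917, 0.2146]
tool_rot: [0.845, 0.535, -0.004, -0.001]
ft_force: [0.3, -0.0, 1.2]
grip_width: 0.0
grasp_force: 0.0
```

```bash
python3 -c "
from go import *
st(); j=np.load('jig.npy');c,s=np.cos(j[2]),np.sin(j[2])
for n in('top','side'):
  bot.camera(n)
  for q,z in(('offcut',.058),('clamp_handle',.06),('clamp_foot',.07)):
    for d in bot.outline_of(q,n)[:1]:
      r=cv2.minAreaRect(cv2.findNonZero(d['pixels'].astype(np.uint8)));b=ray(n,cv2.boxPoints(r),z)
      print(n,q,round(d['conf'],2),((b[:,:2]-j[:2])@np.array([[c,-s],[s,c]])*1000).round(0).tolist())
      if q=='offcut':
        p=W(j,[[-25,45,58],[-25,-115,58],[35,-115,58],[35,45,58],[-25,-115,18],[-25,45,18]]);p[:,:2]+=W(j,[[0,0,0]])[0,:2]*0
        h=np.zeros((400,640),np.uint8);cv2.fillConvexPoly(h,cv2.convexHull(proj(n,p).round().astype(np.int32)),1)
        m=d['pixels'];print('outside seated model',int((m&(h==0)).sum()),'unfilled',int((~m&(h==1)).sum()),'of',int(h.sum()))
"
```

```text
t 16.7833 TCP jig mm [-290.4  190.9] 214.6 tool x in jig [ 0.004  1.    -0.005] z [-0.008 -0.002 -1.   ] ft [ 0.3 -0.   1.2]
top clamp_handle 0.65 [[-9.0, 199.0], [10.0, 199.0], [8.0, 84.0], [-11.0, 84.0]]
top clamp_foot 0.16 [[-89.0, 195.0], [61.0, 198.0], [59.0, -145.0], [-89.0, -140.0]]
side offcut 0.95 [[6.0, 54.0], [44.0, -87.0], [-42.0, -63.0], [-72.0, 70.0]]
outside seated model 0 unfilled 843 of 1421
side clamp_handle 0.77 [[6.0, 206.0], [14.0, 68.0], [-14.0, 79.0], [-20.0, 213.0]]
```

Request:
move_arm([
  [0, 15, -25, -10, 0, 0, 0],
  [0, 20, -25, -10, 0, 0, 0],
  [0, 25, -20, -10, 0, 0, 0],
  [0, 25, -15, -10, 0, 0, 0],
  [0, 25, -15, 0, 0, 0, 0],
  [0, 0, 0, 0, 0, 0, 0],
])

```text
clock: 17.68
eef_pos: [0.3654, 0.3374, 0.2549]
tool_rot: [0.845, 0.535, -0.002, -0.002]
ft_force: [0.2, 0.7, 0.3]
grip_width: -0.0001
grasp_force: 0.0
```

```bash
python3 -c "
from go import *
st(); j=np.load('jig.npy')
for n in('top','side'):
  bot.camera(n)
  for d in bot.outline_of('offcut',n)[:1]:
    m=d['pixels'];print(n,d['conf'],d['rect'],m.sum())
    best=[]
    for dx in range(-12,13,2):
     for dy in range(-12,13,2):
      h=np.zeros((400*8,640*8),np.uint8);P=W(j,[[x+dx,y+dy,z] for x in(-25,35) for y in(-115,45) for z in (18,58)])
      cv2.fillConvexPoly(h,cv2.convexHull((proj(n,P)*8+4).round().astype(np.int32)),1)
      h=cv2.resize(h*255,(640,400),interpolation=cv2.INTER_AREA)>127
      best.append(((m^h).sum(),(m&~h).sum(),dx,dy))
    print(sorted(best)[:4],[b for b in best if b[2:]==(0,0)])
"
```

```text
t 17.6833 TCP jig mm [-389.9  305.2] 254.9 tool x in jig [ 0.004  1.    -0.001] z [-0.007  0.002 -1.   ] ft [0.2 0.7 0.3]
top 0.94 [356.7, 167.8, 61.9, 44.3] 1281
[(np.int64(264), np.int64(21), 0, 0), (np.int64(284), np.int64(30), 0, -2), (np.int64(295), np.int64(35), 0, 2), (np.int64(312), np.int64(43), -2, 0)] [(np.int64(264), np.int64(21), 0, 0)]
side 0.77 [320.4, 160.2, 35.1, 35.9] 722
[(np.int64(678), np.int64(0), 0, -12), (np.int64(680), np.int64(1), 2, -10), (np.int64(684), np.int64(0), 0, -8), (np.int64(684), np.int64(2), 2, -6)] [(np.int64(699), np.int64(0), 0, 0)]
```

The top view fits the seated pose best (offset 0,0), the handle is fully down and the hand is clear.

```bash
python3 -c "
from workcell import bot
print(bot.job_done())"
```

```text
the job is handed in; nothing more can be done
None
```

The job is handed in at about 18 s of robot time: the block is flush to the fence and against the end stop (the top camera fits the seated pose to about 2 mm), the clamp handle is fully down with the hand drawn clear, and the drill, tape, spanner and tin were not touched; I inferred the rubber foot's hold from the handle being at its stop.

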